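Set-up mode and enabling lever of a vial turntable

ROBOT

A 6-joint arm with a two-finger parallel gripper is mounted at the origin on a cart in front of the work surface, level with it; the furniture and walls round the work are solid. World frame = base frame: x ahead of the robot, y to its left, z up, the work surface at z = 0. Lengths are in mm, angles in rad, forces in N, time in s.
With the tool pointing down it reaches from about 275 to 750 mm from the base axis. Payload 10.2 kg.
Tool frame: the origin (TCP) lies at the very end of the fingers, on their centre line; the grasp point (between the pads) lies ctrl.grip_depth behind it (ctrl.grip_depth is the distance from the TCP to the grasp point, in mm); z points along the fingers, y is the direction in which the jaws open and shut (so a half turn about z gives the same grasp; the last joint's range is limited). The gripper opens to 85 mm and grips with 20 to 120 N. Pads are 22 mm wide; open, the fingers measure 114 mm over their backs; the gripper's body (76 mm by 85 mm) begins 54 mm behind the grasp point. The pads swing forward as they close: fully open they stand 13 mm farther back than shut.
Start: joints at [0.496, 0.313, 1.498, -0, 1.331, -0.223], TCP at [395.057, 345.776, 206.394] pointing down, gripper open.
Joint ranges: [-2.94, 2.94], [-0.97, 2.17], [0.19, 2.56], [-1.23, 4.37], [0.02, 3.11], [-2.88, 2.88]. Speed limits (rad/s): [2.39, 2.39, 3.01, 3.14, 3.14, 3.14].

INTERFACE

Orientations are given as a unit quaternion [w, x, y, z].
In Python, from rig import telemetry, eyes, ctrl, nets gives the robot as it stands. The module is installed in compiled form; this text tells all that it offers.
- The arm moves only by the tool drive_tool, never from a script. Its argument "series" is text: rows parted by semicolons, each of 7 numbers parted by spaces: the shift along the tool's x, y, z normalised to -1 to 1, where 1 is 0.12 m, then the turn, a rotation vector about the tool's x, y, z normalised to -1 to 1, where 1 is 0.5 rad, then the opening, from 0 (shut) to 1 (fully open). In form: tx ty tz wx wy wz hand; .... A call has 1 to 20 rows; each row is the pose to reach, as a shift and turn from the pose measured when the call began, along the tool's axes at that moment; what a row does not reach only later rows make up. A row lasts 1/10 s, in which the tool goes at most 50 mm and 8.59 degrees, less where a joint would pass 70% of its speed; a pose out of reach is approached as far as the arm can. A call with a number of a shift or a turn outside -1 to 1 is refused whole. A call with a gripper value outside its range is refused whole. The fingers move at their own pace and stop on an object; "newtons" is the grip in N (left out, the last holds). Time passes only in rows, so rows that repeat a pose let the fingers close. It gives the time, the measured TCP pose, the force and the opening at its end, in the units of the state.
- telemetry.sense(): the state, without advancing time (a new reading comes with each control period).
- eyes.capture(name): name is "scene" or "top"; returns a dict with "frame" (384x512x3 uint8, red, green, blue), "fx", "fy", "cx", "cy" (pixels), "view" (4x4, takes a point from world to camera coordinates). Camera axes: x right, y up, looking along -z (the intrinsics and any distortion apply to the point x, -y, -z); pixel columns grow to the right and rows downward; lengths in mm; the calibration is good to about 2 mm. A picture is of the moment at which its call begins. There is no depth.
- ctrl.finish_job(): hands the job in, once; it reports no verdict.
Trained networks look in a picture, given as the dict that the camera call returned (one of the last four; its "shot" number tells which), for a name from the list of things; names that differ only in an ending like _2 or _b are one class to them, and where a whole thing is asked for, a point or a joint stands for the part that bears it (a point fixed in the world has none). Each returns a list of dicts, best first, with "confidence" (0 to 1); they miss things now and then, are a little off and sometimes report something else, mostly with a low value. They report only what shows in the picture. A call takes as long as a camera call. They do not tell look-alikes from the thing itself.
- nets.spot_in(name, picture): "rect" ([left, top, right, bottom] in pixels, round what is visible of it).
The state is a dict: "time_s": time; "joints": joint angles; "dq": joint speeds; "tau": joint torques, N m; "eef_pos": TCP position; "ee_rot": TCP orientation; "force": force on the tool from outside, world axes, zero at the start; "wrist_torque": the same for the moment, N m; "grip_width": opening from 0.0 (shut) to 1.0 (fully open).
Only numpy, scipy, OpenCV 4.12 (cv2) and the standard library are available. Lean on these libraries where they do the work, as an engineer would, in place of code of your own. Each camera call takes 0.05 s, during which the arm holds its last target. There are 200 camera calls.

TASK

The vial turntable is to be inched for cleaning: on its set-up station turn the selector until the white line of its bar grip points at the yellow mark (set-up) and let it go. Then press the three-position enabling lever down to its middle position, where its ribbed pad is level with the metal guards on both sides, never pushing it through towards the bottom, and keep it there: the job finishes while you are still holding the lever. Do not press the lever before the selector is set, do not press the red stop button, and leave the blue-capped vial, the brass bush and the bearing where they are.

Things in the scene. Friction and masses are not known exactly. Their poses are not given: they have to be found in the camera images.
- station: white desk housing 160 x 240 mm, grey panel on top at 58 mm; fixed and level, place and yaw vary. Origin: centre of its underside; x to its back (away from the operator), y to its left, z up. On the panel: enabling lever on the left, selector on the right, red stop button at the back in the middle, two small lamps at the front in the middle.
- selector_grip (a point): point on the selector's axis, 26 mm above the panel, at [-0.010, -0.058, 0.084] in the station. Black upright bar grip 46 mm long, 13 mm wide, from 11 to 36 mm above the panel, on a round skirt of 46 mm diameter. x along the bar to the end with the white line (pointer), y across it, z up.
- yellow_mark (a point): centre of the yellow mark of the selector, 33 mm behind its axis, on the panel. Round the knob are five round marks 10 mm wide, 28 degrees apart, clockwise from above: white, blue, green, yellow, red. Pointing at yellow, the bar lies along the station's x.
- selector (a joint): angle of the selector in rad, growing clockwise seen from above: 0 points at the white mark, 0.489 blue, 0.977 green, 1.466 yellow (set-up), 1.955 red. It clicks into each of these positions and is drawn to the nearest when let go (about 0.1 N m to turn). Starts at white, blue or green.
- lever_pad (a point): middle of the ribbed pad on the lever's top (black plate 112 x 58 mm, 8 mm thick), 85 mm in front of its cross hinge; it moves nearly straight down. x to the hinge, y left, z out of the top. In the station: [-0.038, 0.062, 0.092] released (front raised 8 degrees), z 0.080 in the middle position (lever level), 0.068 at the bottom. Springs back when let go.
- guard_top (a point): top of the left one of the two upright aluminium guards (7 mm thick) beside the lever, 80 mm above the station's underside: level with the pad in the middle position. Force needed at the pad: 2 N to start, 5 N at the middle, where a pressure point stops it up to 10 N; beyond that it gives again, to 18 N at the bottom.
- stop_button (a joint): travel in m of the red mushroom stop button (32 mm wide on a yellow collar, its top 27 mm above the panel, at [0.049, -0.008] in the station's x, y); 0 is released, 0.005 fully pressed, at least 9 N to press
- capped_vial: vial with a blue cap, 31 mm in diameter, 75 mm high, standing behind the station; origin at the centre of its underside
- brass_bush: brass guide bush, 30 mm in diameter, 27 mm high, to the right of the station; origin at the centre of its underside
- ball_bearing: ball bearing, 40 mm in diameter, 12 mm high, lying to the right of the station; origin at the centre of its underside
There are look-alikes about, which are no part of the job. There is more than one size of the capped_vial; the job needs the middle-sized.

How it is judged:
By the outcome, as a careful person would: the job done as asked, in the order asked, and still so for the second after the job is handed in, while the arm keeps its last pose, push and grip.
It also fails if it takes over 42 s, if anything falls off the work surface, if the arm or the gripper's body presses on something with over 40 N, if the wrist force passes 120 N, or if a joint passes its speed limit or range.

## Working session

There is one attempt and no reset: what is moved stays moved. The work goes in short steps, Python scripts to look and compute and a tool call to move; the robot and the scene stay as the last step left them, time stands still between calls to the robot, and variables do not carry over. Pictures are saved under pics/ and viewed, about 8 in all and at most 12, crops included, and the job is handed in when it is done.

Besides the shell and the picture viewer there is one more tool, called as name(argument=value, ...) on one line, values as JSON. drive_tool: Moves the arm, as the interface text tells. Scaled input: -1 to 1 covers 0.12 m each way for a shift and 0.5 rad each way for a turn. Its arguments: {"type":"object","properties":{"series":{"type":"string"},"newtons":{"type":"number"}},"required":["series"]}

```bash
mkdir -p pics; python3 - <<'E'
from rig import telemetry, eyes, ctrl, nets
import cv2, numpy as np
s=telemetry.sense(); print(s); print(ctrl.grip_depth)
for n in ("scene","top"):
    p=eyes.capture(n); print(n,p["fx"],p["fy"],p["cx"],p["cy"],np.round(p["view"],4).tolist(),[k for k in p if k not in("frame","view")])
    print({k:p[k] for k in p if k not in("frame","view")})
    cv2.imwrite(f"pics/{n}0.png",cv2.resize(p["frame"][:,:,::-1],(800,600),interpolation=cv2.INTER_CUBIC))
    for t in("station","selector_grip","yellow_mark","lever_pad","guard_top","stop_button"):
        print(t,[(np.round(d["rect"],1).tolist(),round(d["confidence"],2)) for d in nets.spot_in(t,p)[:3]])
E
```

```text
{'time_s': 0.0, 'joints': array([ 4.95620467e-01,  3.13446278e-01,  1.49844122e+00, -9.90792912e-06,
        1.33099119e+00, -2.23407038e-01]), 'dq': array([-5.73040612e-04,  5.17189888e-04, -1.03162817e-03, -1.69807202e-05,
       -6.74697973e-04,  2.13553589e-03]), 'tau': array([ 2.03451832e-04, -4.12261963e+01, -2.59739077e+01, -8.99174461e-05,
        4.16727577e-03,  8.81514808e-06]), 'eef_pos': array([394.7866913 , 345.63833929, 205.83544127]), 'ee_rot': array([-3.84950802e-04,  4.13125193e-01,  9.10674015e-01, -5.15081221e-04]), 'force': array([ 0.26860671, -0.42643242, -0.51573663]), 'wrist_torque': array([0.01494463, 0.02597381, 0.01064566]), 'grip_width': 0.9998756551099534}
18.700000000000003
scene 425.0435603170024 425.0435603170024 260.4620404405945 199.42521783145983 [[0.768, -0.6404, 0.0081, -582.1122], [0.3364, 0.4143, 0.8457, -299.1837], [-0.5449, -0.6468, 0.5336, -574.0484], [0.0, 0.0, 0.0, 1.0]] ['fx', 'fy', 'cx', 'cy', 'shot']
{'fx': 425.0435603170024, 'fy': 425.0435603170024, 'cx': 260.4620404405945, 'cy': 199.42521783145983, 'shot': 1}
station [([170.6, 215.3, 3
[... 461 characters left out ...]
54 [[-0.0212, -0.9998, 0.0023, -32.3627], [0.9882, -0.0206, 0.1515, -690.0577], [-0.1514, 0.0055, 0.9885, -1175.2079], [0.0, 0.0, 0.0, 1.0]] ['fx', 'fy', 'cx', 'cy', 'shot']
{'fx': 476.66579231736625, 'fy': 476.66579231736625, 'cx': 251.0131250530435, 'cy': 193.1018740109954, 'shot': 2}
station [([230.1, 167.7, 340.3, 269.1], 0.69)]
selector_grip [([297.9, 197.7, 316.8, 218.1], 0.55)]
yellow_mark [([230.9, 169.5, 338.5, 272.7], 0.71)]
lever_pad [([278.3, 162.3, 290.0, 177.1], 0.64), ([246.3, 213.8, 289.5, 260.4], 0.61)]
guard_top [([230.1, 168.2, 337.5, 273.0], 0.89), ([311.3, 172.9, 322.0, 183.7], 0.62), ([298.3, 199.4, 318.2, 218.9], 0.32)]
stop_button [([272.6, 194.6, 279.5, 203.5], 0.7)]
```

```bash
python3 - <<'E'
import cv2
im=cv2.imread("pics/top0.png")
c=im[220:460,330:560]; cv2.imwrite("pics/topc.png",cv2.resize(c,None,fx=2.5,fy=2.5,interpolation=cv2.INTER_CUBIC))
E
```

```text
(no output)
```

View pics/topc.png

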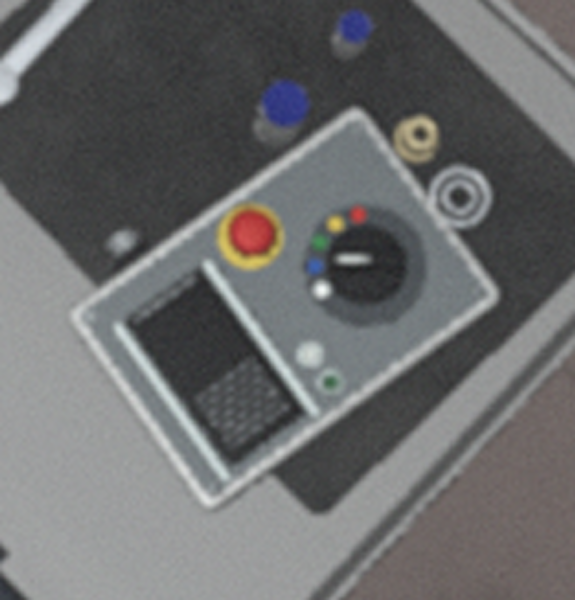

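View pics/scene0.png

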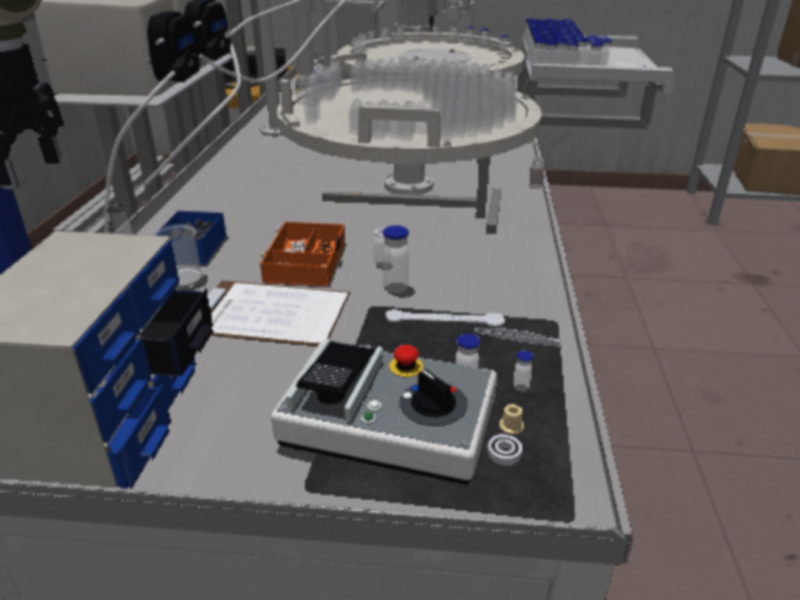

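The top crop shows the selector's white line (335–370, 259) pointing image-left, at blue. The station's corners are about (357,112), (495,295), (210,505) and (75,315) in the crop. The scene view agrees with this layout. Next I fit the station pose.

```bash
cat > h.py <<'E'
import numpy as np, cv2
from scipy.optimize import least_squares
def proj(p,X):
    X=np.atleast_2d(X); c=X@p["view"][:3,:3].T+p["view"][:3,3]
    return np.c_[p["cx"]+p["fx"]*c[:,0]/-c[:,2], p["cy"]-p["fy"]*c[:,1]/-c[:,2]]
def W(S,q):  # station->world, S=x,y,yaw
    q=np.atleast_2d(q); c,s=np.cos(S[2]),np.sin(S[2])
    return np.c_[S[0]+c*q[:,0]-s*q[:,1],S[1]+s*q[:,0]+c*q[:,1],q[:,2]]
def mark(k): # k 0 white..4 red ; yellow k=3 along +x, clockwise grows
    a=np.radians(28)*(3-k); return [-10+33*np.cos(a),-58+33*np.sin(a),58]
E
python3 - <<'E'
from h import *
from rig import eyes,telemetry
pt=eyes.capture("top"); ps=eyes.capture("scene")
T=lambda x,y:((x/2.5+330)/1.5625-.2,(y/2.5+220)/1.5625-.2)
Q=lambda x,y:(x/1.5625-.2,y/1.5625-.2)
m=[mark(k) for k in range(5)]
top=[([80,-120,56],T(357,110)),([-80,-120,56],T(497,296)),([-80,120,56],T(210,505)),([80,120,56],T(75,315)),
 (m[0],T(321,290)),(m[1],T(316,266)),(m[2],T(320,243)),(m[3],T(336,224)),(m[4],T(359,215)),([49,-8,85],T(252,231))]
sc=[([80,-120,56],Q(496,374)),([80,120,56],Q(329,342)),([-80,120,56],Q(276,416)),([-80,-120,56],Q(470,460)),([49,-8,85],Q(405,352)),(m[4],Q(453,389)),(m[0],Q(407,397))]
def r(S,cams,raw=False):
    o=[]
    for p,L in cams:
        o.append(proj(p,W(S,[a for a,_ in L]))-np.array([b for _,b in L]))
    o=np.vstack(o); return o if raw else o.ravel()
for cams in ([(pt,top)],[(ps,sc)],[(pt,top),(ps,sc)]):
    f=least_squares(lambda S:r(S,cams),[550,-60,.5],loss="soft_l1"); print(np.round(f.x,3)); print(np.round(r(f.x,cams,True),1).tolist())
S=f.x; np.save("S.npy",S)
print("sel",W(S,[-10,-58,84]),"pad",W(S,[-38,62,92]))
for a in range(4):
    an=np.radians(28)*(3-a); u=np.array([np.cos(an),np.sin(an)])
    A=proj(pt,W(S,[[-10+23*u[0],-58+23*u[1],94],[-10,-58,94]])); print(a,[( (x+.2)*1.5625-330)*2.5 for x in A[:,0]],[((y+.2)*1.5625-220)*2.5 for y in A[:,1]])
E
```

```text
[ 6.21207e+02 -1.29480e+02  6.08000e-01]
[[0.3, -2.2], [2.2, -0.1], [-0.1, 2.6], [-2.8, -0.3], [0.3, -0.0], [-0.2, 0.1], [-0.0, -0.1], [-0.2, 0.1], [-0.3, 0.1], [0.2, 0.1]]
[ 6.19972e+02 -1.29510e+02  5.78000e-01]
[[2.2, -1.1], [-4.1, -1.8], [-5.6, -0.9], [1.3, 0.1], [1.3, -0.4], [-0.7, 2.8], [-0.0, 1.1]]
[ 6.20942e+02 -1.29280e+02  6.01000e-01]
[[0.6, -1.9], [2.2, 0.5], [-0.6, 2.5], [-2.9, -0.6], [0.3, 0.1], [-0.2, 0.3], [0.0, 0.1], [-0.1, 0.3], [-0.2, 0.3], [0.2, 0.1], [1.7, -2.3], [-5.1, -1.4], [-4.9, -0.0], [3.0, -1.2], [1.1, -0.8], [-0.5, 1.9], [0.4, 0.6]]
sel [[ 645.46721897 -182.78262255   84.        ]] pad [[554.55486372 -99.60243463  92.        ]]
0 [np.float64(340.8955248220593), np.float64(372.1413035191796)] [np.float64(276.7715363967244), np.float64(258.9572007191406)]
1 [np.float64(335.9168191901323), np.float64(372.1413035191796)] [np.float64(259.9677750583958), np.float64(258.9572007191406)]
2 [np.float64(339.42143222125367), np.float64(372.1413035191796)] [np.float64(242.97417691377603), np.float64(258.9572007191406)]
3 [np.float64(350.5590569763905), np.float64(372.1413035191796)] [np.float64(229.75580130942717), np.float64(258.9572007191406)]
```

```bash
cat >> h.py <<'E'
def back(p,u,v,z):
    R=p["view"][:3,:3]; t=p["view"][:3,3]; C=-R.T@t
    d=R.T@np.array([(u-p["cx"])/p["fx"],-(v-p["cy"])/p["fy"],-1]); return C+d*(z-C[2])/d[2]
from scipy.spatial.transform import Rotation as Ro
def step(st,xyz,yaw):
    "normalised tool shift and turn to TCP xyz, pointing down, tool y at yaw"
    w,x,y,z=st["ee_rot"]; R=Ro.from_quat([x,y,z,w])
    c,s=np.cos(yaw),np.sin(yaw)
    G=Ro.from_matrix(np.array([[-s,c,0],[c,s,0],[0,0,-1]]).T if 0 else np.column_stack([[-s,c,0],[c,s,0],[0,0,-1]]))
    return np.round(R.inv().apply(np.array(xyz)-st["eef_pos"])/120,3), np.round((R.inv()*G).as_rotvec()/.5,3)
E
python3 - <<'E'
from h import *
from rig import eyes,telemetry
ps=eyes.capture("scene")
for n,u,v,z in [("cabBot",128,483,0),("cabTopFrontR",70,345,200),("cabTopBackR",178,240,200),("cabTopFrontR",70,345,150),("cabTopBackR",178,240,150),("blackbin",150,375,0),("turntable left",285,105,200)]:
    print(n,z,back(ps,u/1.5625,v/1.5625,z).round())
st=telemetry.sense()
for P in [(645.5,-183,180)]: print(step(st,P,0.012), step(st,P,.719))
E
```

```text
cabBot 0 [336. -16.   0.]
cabTopFrontR 200 [322. -24. 200.]
cabTopBackR 200 [494. 126. 200.]
cabTopFrontR 150 [334.  58. 150.]
cabTopBackR 150 [529. 228. 150.]
blackbin 0 [432. 161.   0.]
turntable left 200 [916. 575. 200.]
(array([-4.69 , -1.332,  0.22 ]), array([-0.   ,  0.   ,  1.414])) (array([-4.69 , -1.332,  0.22 ]), array([-0.,  0.,  0.]))
```

View pics/top0.png

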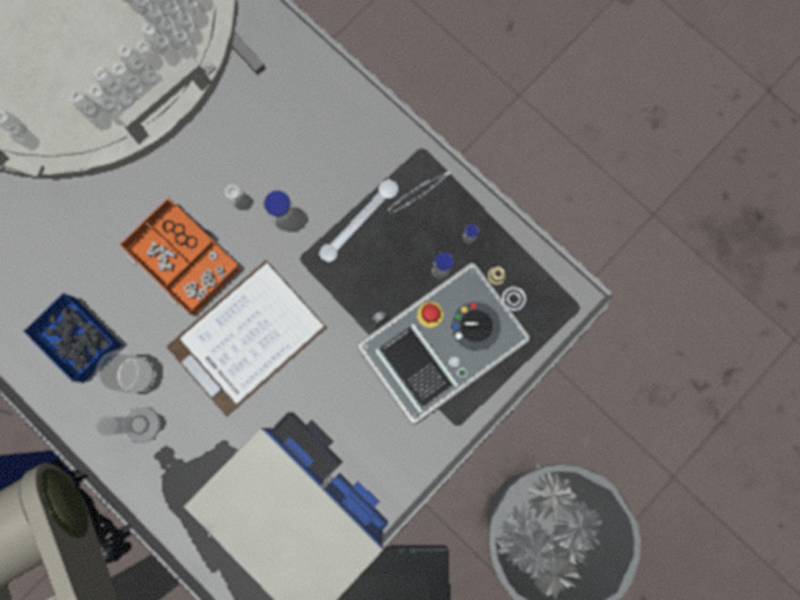

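The top view shows a beige cabinet with top corners at (265,430), (383,540) and (185,505). It stands between the arm's start and the station, so I triangulate its height before transit.

```bash
python3 - <<'E'
from h import *
from rig import eyes,telemetry
ps=eyes.capture("scene");pt=eyes.capture("top")
for a,b in [((265,430),(178,240)),((383,540),(70,345)),((185,505),(68,234))]:
    o=np.array([*a,*b])/1.5625
    f=least_squares(lambda X:np.r_[proj(pt,X)[0],proj(ps,X)[0]]-o,[400,50,200]); print(f.x.round(),f.fun.round(1))
E
```

```text
[493. 136. 196.] [ 0.9 -2.5 -2.2  0.3]
[325. -24. 199.] [-1.   4.2  2.8 -0.3]
[393. 248. 192.] [ 0.8 -3.3 -2.9  0.3]
```

drive_tool(series="0 0 -0.4 0 0 0 0.6; 0 0 -0.85 0 0 0 0.6; 0 0 -0.85 0 0 0 0.6; -0.5 -0.14 -0.85 0 0 0 0.6; -0.95 -0.27 -0.85 0 0 0 0.6; -0.95 -0.27 -0.85 0 0 0 0.6")

```text
time_s: 1.55
eef_pos: [446.9, 235.7, 308.1]
ee_rot: [0.0, 0.414, 0.91, -0.0]
force: [0.2, -0.5, -0.7]
grip_width: 0.598
```

drive_tool(series="-0.4 -0.11 0 0 0 0 0.6; -0.8 -0.23 0 0 0 0 0.6; -1 -0.28 0 0 0 0 0.6; -1 -0.28 0 0 0 0 0.6")

```text
time_s: 1.95
eef_pos: [501.4, 120.3, 307.6]
ee_rot: [-0.0, 0.416, 0.909, -0.001]
force: [-0.4, 0.6, 0.6]
grip_width: 0.601
```

drive_tool(series="-0.4 -0.11 0 0 0 0 0.6; -0.8 -0.23 0 0 0 0 0.6; -1 -0.28 0 0 0 0 0.6; -1 -0.28 0 0 0 0 0.6")

```text
time_s: 2.35
eef_pos: [555.1, 5.5, 306.7]
ee_rot: [-0.001, 0.418, 0.909, -0.001]
force: [0.5, 0.8, -0.4]
grip_width: 0.599
```

drive_tool(series="-0.4 -0.11 0 0 0 0 0.6; -0.8 -0.23 0 0 0 0 0.6; -1 -0.28 0 0 0 0 0.6; -1 -0.28 0 0 0 0 0.6")

```text
time_s: 2.75
eef_pos: [608.3, -108.9, 305.4]
ee_rot: [-0.001, 0.419, 0.908, -0.001]
force: [0.2, 0.6, -0.9]
grip_width: 0.601
```

drive_tool(series="-0.35 -0.1 0.3 0 0 0.3 0.6; -0.65 -0.18 0.7 0 0 0.6 0.6; -0.65 -0.18 1 0 0 0.9 0.6; -0.65 -0.18 1 0 0 1 0.6; -0.65 -0.18 1 0 0 1 0.6")

```text
time_s: 3.25
eef_pos: [641.8, -180.3, 184.2]
ee_rot: [-0.002, 0.63, 0.777, -0.002]
force: [-0.4, 0.4, 0.7]
grip_width: 0.599
```

```bash
python3 - <<'E'
from h import *
from rig import eyes,telemetry
p=eyes.capture("top"); cv2.imwrite("pics/c1.png",cv2.resize(p["frame"][140:290,220:360,::-1],(560,600),interpolation=cv2.INTER_CUBIC))
st=telemetry.sense(); print(st["eef_pos"],st["joints"].round(2))
for z in (110,74): print(step(st,(645.5,-183,z),0.012))
E
```

```text
[ 642.39443066 -180.51637862  186.04098506] [-0.45  0.65  1.03 -0.    1.46 -0.66]
(array([-0.025,  0.023,  0.634]), array([-0.006,  0.001,  0.396]))
(array([-0.025,  0.024,  0.934]), array([-0.006,  0.001,  0.396]))
```

View pics/c1.png

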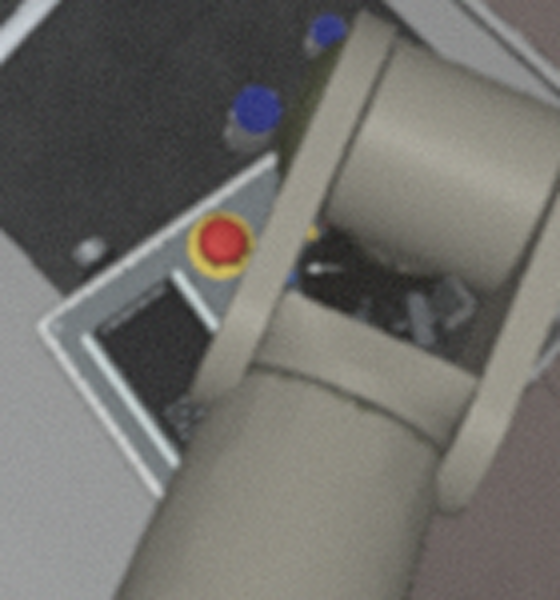

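The arm hides most of the station, but the white line at (325,268) still points image-left (blue). I descend partway and check in the scene camera.

drive_tool(series="-0.025 0.023 0.15 0 0 0.2 0.6; -0.025 0.023 0.4 0 0 0.396 0.6; -0.025 0.023 0.55 0 0 0.396 0.6; -0.025 0.023 0.6 0 0 0.396 0.6; -0.025 0.023 0.6 0 0 0.396 0.6")

```text
time_s: 3.8
eef_pos: [645.9, -182.1, 115.0]
ee_rot: [-0.0, 0.702, 0.712, -0.001]
force: [-0.2, -0.2, 0.2]
grip_width: 0.597
```

```bash
python3 - <<'E'
from h import *
from rig import eyes,telemetry
p=eyes.capture("scene"); im=p["frame"][:,:,::-1].copy()
S=[621.1,-129.5,.606]
c=cv2.resize(im[170:310,180:330],(642,600),interpolation=cv2.INTER_CUBIC)
a=np.radians(56); u=np.array([np.cos(a),np.sin(a)]); n=np.array([-u[1],u[0]]); o=np.array([-10,-58])
box=[[*(o+i*23*u+j*6.5*n),94] for i,j in((1,1),(1,-1),(-1,-1),(-1,1))]
q=(proj(p,W(S,box))-[180,170])*[642/150,600/140]
cv2.polylines(c,[q.round().astype(int)],True,(0,255,255),1)
cv2.imwrite("pics/c2.png",c)
st=telemetry.sense(); print(st["eef_pos"],st["ee_rot"])
print(step(st,(645.5,-183,74),0.012))
E
```

```text
[ 646.20934503 -182.49722713  115.8336852 ] [ 4.05924040e-04  7.02305463e-01  7.11874958e-01 -9.56632512e-04]
(array([-0.003, -0.006,  0.349]), array([-0.002,  0.004,  0.003]))
```

View pics/c2.png

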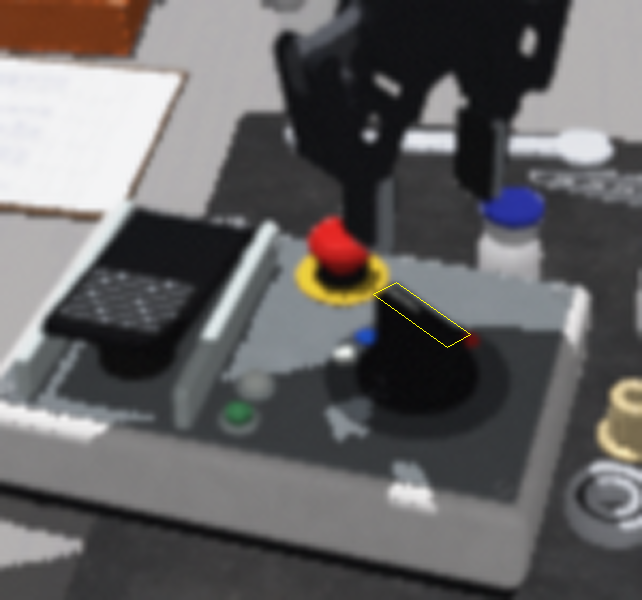

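The overlay matches the bar at (378–470, 285–345) and the fingers straddle it. I descend and close.

drive_tool(series="-0.003 -0.006 0.12 0 0 0 0.6; -0.003 -0.006 0.24 0 0 0 0.6; -0.003 -0.006 0.34 0 0 0 0.6; -0.003 -0.006 0.34 0 0 0 0.6; -0.003 -0.006 0.34 0 0 0 0.05; -0.003 -0.006 0.34 0 0 0 0.05; -0.003 -0.006 0.34 0 0 0 0.05; -0.003 -0.006 0.34 0 0 0 0.05; -0.003 -0.006 0.34 0 0 0 0.05; -0.003 -0.006 0.34 0 0 0 0.05; -0.003 -0.006 0.34 0 0 0 0.05; -0.003 -0.006 0.34 0 0 0 0.05", newtons=30)

```text
time_s: 5.05
eef_pos: [645.5, -183.0, 75.1]
ee_rot: [0.0, 0.702, 0.712, -0.001]
force: [-0.2, -0.3, -0.4]
grip_width: 0.05
```

The opening of 0.05 is too small for a 13 mm bar, so I look.

```bash
python3 - <<'E'
from h import *
from rig import eyes,telemetry
p=eyes.capture("scene"); im=p["frame"][:,:,::-1].copy()
cv2.imwrite("pics/c3.png",cv2.resize(im[190:280,220:320],(660,594),interpolation=cv2.INTER_CUBIC))
st=telemetry.sense(); print(st["eef_pos"],st["force"],st["wrist_torque"],st["grip_width"])
print((proj(p,st["eef_pos"])-[220,190])*6.6)
E
```

```text
[ 645.47383884 -182.94927542   75.04839702] [ 0.21606973  0.37439872 -0.06334122] [-0.05600843  0.00217679 -0.02332931] 0.050114357581491076
[[381.79480374 407.04576055]]
```

View pics/c3.png

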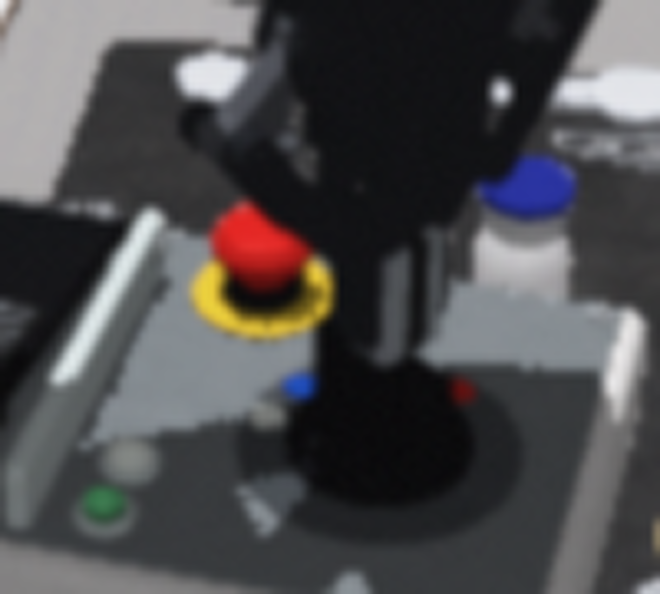

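drive_tool(series="0 0 0 0 0 0 0; 0 0 0 0 0 0 0; 0 0 0 0 0 0 0; 0 0 0 0 0 0 0", newtons=40)

```text
time_s: 5.5
eef_pos: [645.5, -183.0, 75.0]
ee_rot: [0.0, 0.702, 0.712, -0.001]
force: [0.7, -0.1, -0.9]
grip_width: -0.0
```

drive_tool(series="0 0 0.01 0 0 0 0; 0 0 0.02 0 0 0 0; 0 0 0.02 0 0 0 0")

```text
time_s: 5.8
eef_pos: [645.3, -182.9, 72.3]
ee_rot: [0.0, 0.702, 0.712, -0.001]
force: [-0.9, 0.1, 0.3]
grip_width: 0.001
```

```bash
python3 - <<'E'
from h import *
from rig import eyes,telemetry
st=telemetry.sense(); print(st["eef_pos"],st["force"],st["wrist_torque"],st["joints"])
p=eyes.capture("scene"); im=p["frame"][180:280,215:315,::-1].astype(float)
g=(255*(im/255)**.45).astype(np.uint8); c=cv2.resize(g,(600,600),interpolation=cv2.INTER_CUBIC)
S=[621.1,-129.5,.606]; P=lambda X:((proj(p,X)-[215,180])*6).round().astype(int)
a=np.radians(56); u=np.array([np.cos(a),np.sin(a)]); n=np.array([-u[1],u[0]]); o=np.array([-10,-58])
for z,col in((94,(0,255,255)),(69,(255,255,0))):
    cv2.polylines(c,[P(W(S,[[*(o+i*23*u+j*6.5*n),z] for i,j in((1,1),(1,-1),(-1,-1),(-1,1))]))],True,col,1)
e=st["eef_pos"]; cv2.polylines(c,[P(np.array([e,e+[0,0,20],e+[0,0,60]]))],False,(0,255,0),1)
cv2.circle(c,tuple(P(e)[0]),4,(0,255,0),1); cv2.circle(c,tuple(P(e+[0,0,20])[0]),4,(0,0,255),1)
cv2.imwrite("pics/c4.png",c)
E
```

```text
[ 645.33149852 -182.89604919   72.34622533] [-0.91878293  0.12475538  0.32689952] [-0.03158306  0.0384778  -0.01414286] [-0.44957357  0.75030692  1.16179526 -0.00216981  1.22983952 -0.46236039]
```

View pics/c4.png

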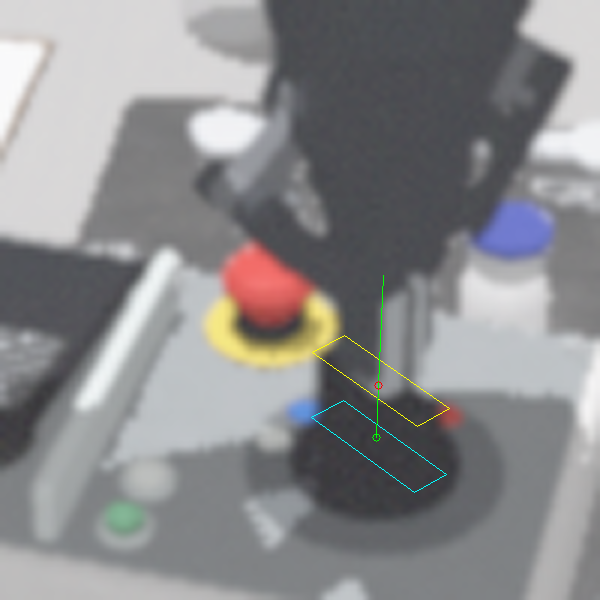

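```bash
python3 - <<'E'
from h import *
from rig import eyes
p=eyes.capture("scene")
e=np.array([646.2,-182.5,115.8])
for z in (0,8,20,30):
  for d in(-33,33): print(z,d,((proj(p,e+[d,0,z])-[180,170])*4.28).round())
print("start",[(proj(p,np.array([394.8,345.6,205.8+z]))*1.5625).round() for z in(0,13,30)])
# left/right fingertip pair of c2 triangulated assuming y=-182.5
o=np.array([[375,250],[480,200]])/4.28+[180,170]
for q in o:
    f=least_squares(lambda X:(proj(p,[X[0],-182.5,X[1]])[0]-q),[645,120]); print(f.x)
for k in range(5): print(((proj(p,W([621.1,-129.5,.606],mark(k)))-[215,180])*6).round())
E
```

```text
0 -33 [[361. 302.]]
0 33 [[481. 241.]]
8 -33 [[361. 286.]]
8 33 [[482. 225.]]
20 -33 [[362. 262.]]
20 33 [[483. 202.]]
30 -33 [[362. 241.]]
30 33 [[484. 182.]]
start [array([[ 40., 201.]]), array([[ 38., 192.]]), array([[ 34., 180.]])]
[620.08780343 138.41029471]
[677.28205426 137.53522398]
[[275. 447.]]
[[305. 420.]]
[[350. 406.]]
[[401. 407.]]
[[446. 423.]]
```

```bash
python3 - <<'E'
import cv2,numpy as np
a=cv2.imread("pics/c2.png").astype(float)[0:420,220:642]; a=(255*(a/255)**.45).astype(np.uint8)
cv2.imwrite("pics/c2b.png",cv2.resize(a,None,fx=1.4,fy=1.4))
E
```

```text
(no output)
```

View pics/c2b.png

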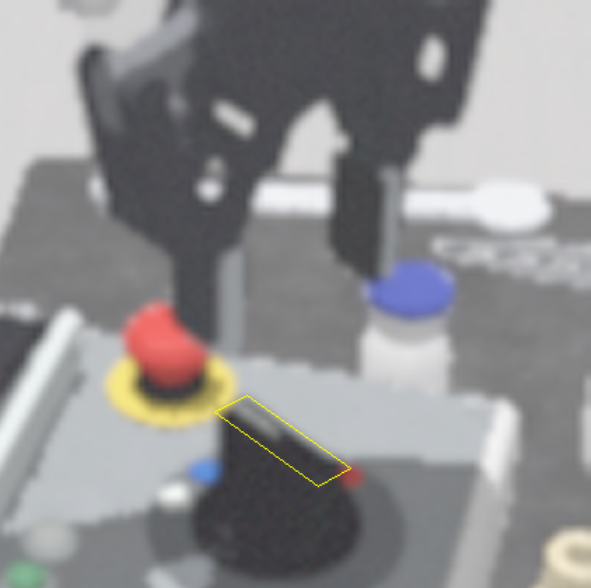

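Both views put the fingertips about 20 mm above the reported TCP. I probe the bar top with shut fingers to calibrate the height.

drive_tool(series="0 0 0.01 0 0 0 0; 0 0 0.02 0 0 0 0; 0 0 0.03 0 0 0 0; 0 0 0.03 0 0 0 0")

```text
time_s: 6.3
eef_pos: [645.8, -183.1, 71.6]
ee_rot: [0.001, 0.702, 0.712, -0.001]
force: [-5.5, 2.5, 15.7]
grip_width: 0.001
```

drive_tool(series="0 0 -0.1 0 0 0 0; 0 0 -0.25 0 0 0 0.5; 0 0 -0.25 0 0 0 0.5; 0 0 -0.25 0 0 0 0.5; 0 0 -0.25 0 0 0 0.5; 0 0 -0.25 0 0 0 0.5; 0 0 -0.25 0 0 0 0.5; 0 0 -0.1 0 0 0 0.5; 0 0 0 0 0 0 0.5; 0 0 0.05 0 0 0 0.5; 0 0 0.05 0 0 0 0.5")

```text
time_s: 7.4
eef_pos: [645.4, -182.9, 64.5]
ee_rot: [0.0, 0.702, 0.712, -0.001]
force: [0.3, 0.3, -0.5]
grip_width: 0.499
```

drive_tool(series="0 0 0.03 0 0 0 0.5; 0 0 0.06 0 0 0 0.5; 0 0 0.09 0 0 0 0.5; 0 0 0.09 0 0 0 0.5; 0 0 0.09 0 0 0 0; 0 0 0.09 0 0 0 0; 0 0 0.09 0 0 0 0; 0 0 0.09 0 0 0 0; 0 0 0.09 0 0 0 0; 0 0 0.09 0 0 0 0; 0 0 0.09 0 0 0 0; 0 0 0.09 0 0 0 0; 0 0 0.09 0 0 0 0", newtons=40)

```text
time_s: 8.7
eef_pos: [645.7, -183.0, 54.1]
ee_rot: [0.001, 0.702, 0.712, -0.001]
force: [2.5, 0.5, 3.2]
grip_width: 0.14
```

drive_tool(series="0 0 0 0 0 0.2 0; 0 0 0 0 0 0.4 0; 0 0 0 0 0 0.6 0; 0 0 0 0 0 0.8 0; 0 0 0 0 0 0.98 0; 0 0 0 0 0 0.98 0")

```text
time_s: 9.3
eef_pos: [644.9, -182.8, 54.0]
ee_rot: [0.0, 0.855, 0.519, -0.001]
force: [-3.4, 0.7, 4.8]
grip_width: 0.141
```

```bash
python3 - <<'E'
from h import *
from rig import telemetry
st=telemetry.sense(); print(st["eef_pos"],st["force"],st["wrist_torque"],st["grip_width"])
print(step(st,(645.5,-183,54.1),.606-np.pi/2))
E
```

```text
[ 644.91128614 -182.7820054    54.03541431] [-3.39253039  0.65570494  4.80957012] [ 0.22239195  0.46833747 -0.01386461] 0.14140409493919753
(array([ 0.001,  0.005, -0.001]), array([-0.001,  0.006,  0.972]))
```

drive_tool(series="0 0 0 0 0 0.2 0; 0 0 0 0 0 0.4 0; 0 0 0 0 0 0.6 0; 0 0 0 0 0 0.8 0; 0 0 0 0 0 0.97 0; 0 0 0 0 0 0.97 0; 0 0 0 0 0 0.97 0.4; 0 0 0 0 0 0.97 0.4; 0 0 0 0 0 0.97 0.4; 0 0 0 0 0 0.97 0.4; 0 0 0 0 0 0.97 0.4; 0 0 -0.25 0 0 0.97 0.4; 0 0 -0.5 0 0 0.97 0.4; 0 0 -0.75 0 0 0.97 0.4; 0 0 -0.75 0 0 0.97 0.4")

```text
time_s: 10.8
eef_pos: [646.8, -183.4, 148.9]
ee_rot: [0.003, 0.954, 0.299, 0.002]
force: [1.1, -0.1, -0.2]
grip_width: 0.4
```

```bash
python3 - <<'E'
from h import *
from rig import telemetry,eyes
st=telemetry.sense(); print(st["eef_pos"],st["force"],st["grip_width"],st["time_s"])
print(step(st,(554.6,-99.7,144),.606-np.pi/2))
for n,(a,b,c,d) in (("scene",(180,280,215,315)),):
    p=eyes.capture(n); im=p["frame"][a:b,c:d,::-1].astype(float)
    g=(255*(im/255)**.45).astype(np.uint8); cv2.imwrite(f"pics/d_{n}.png",cv2.resize(g,(500,500),interpolation=cv2.INTER_CUBIC))
E
```

```text
[ 646.77259796 -183.40437385  148.90420385] [ 1.14389935 -0.11041035 -0.18969806] 0.4002527685535016 10.8
(array([-0.233, -1.011,  0.033]), array([ 0.015, -0.002,  0.002]))
```

View pics/d_scene.png

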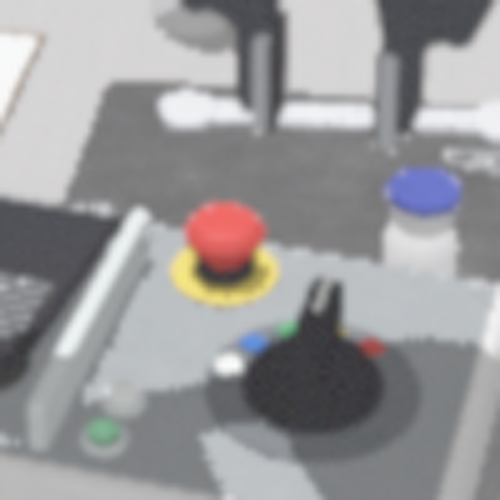

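The white line (322,290) points at the yellow mark, which shows just beside the bar at (340,330). Next I move to the lever with shut fingers.

drive_tool(series="-0.08 -0.35 0 0.015 0 0 0; -0.16 -0.7 0 0.015 0 0 0; -0.233 -1 0 0.015 0 0 0; -0.233 -1 0 0.015 0 0 0; -0.233 -1 0 0.015 0 0 0; -0.233 -1 0 0.015 0 0 0")

```text
time_s: 11.45
eef_pos: [555.0, -101.1, 145.3]
ee_rot: [-0.002, 0.954, 0.299, -0.001]
force: [0.8, 0.3, 0.1]
grip_width: -0.001
```

```bash
python3 - <<'E'
from h import *
from rig import telemetry,eyes
st=telemetry.sense(); print(st["eef_pos"],st["force"],st["grip_width"],st["time_s"])
print(step(st,(554.6,-99.7,80),.606-np.pi/2))
p=eyes.capture("scene"); S=[621.1,-129.5,.606]
for k in(2,3,4):
    a=np.radians(28)*(3-k); print(k,((proj(p,W(S,[[-10+r*np.cos(a),-58+r*np.sin(a),94] for r in (6,23)]))-[215,180])*5).round().tolist())
im=p["frame"][160:260,170:290,::-1].astype(float)
g=cv2.resize((255*(im/255)**.45).astype(np.uint8),(720,600),interpolation=cv2.INTER_CUBIC)
for z in(0,22):
    q=((proj(p,st["eef_pos"]*[1,1,1]+[0,0,z])-[170,160])*6).round().astype(int)[0]; cv2.circle(g,tuple(q),4,(0,0,255) if z else (0,255,0),1)
q=((proj(p,W(S,[-38,62,92]))-[170,160])*6).round().astype(int)[0]; cv2.circle(g,tuple(q),4,(0,255,255),1)
cv2.imwrite("pics/e.png",g)
E
```

```text
[ 554.96310317 -101.08848927  145.26894689] [0.81063555 0.30033558 0.10051103] -0.0013444187257268122 11.45
(array([ 0.005, -0.009,  0.544]), array([-0.008,  0.002,  0.001]))
2 [[312.0, 306.0], [301.0, 278.0]]
3 [[320.0, 306.0], [331.0, 279.0]]
4 [[328.0, 309.0], [359.0, 288.0]]
```

View pics/e.png

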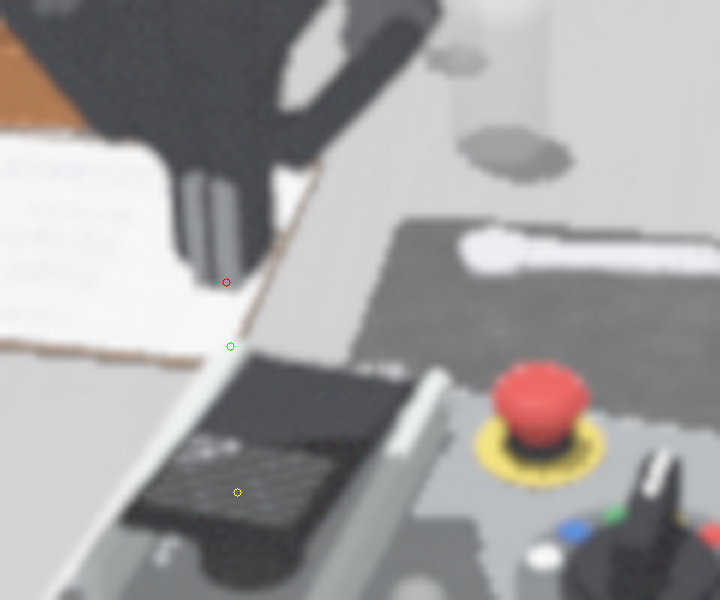

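The visible fingertips match the TCP + 22 mm marker (226,282). The yellow target circle (237,492) sits on the ribbed pad, and the selector line points at yellow. I lower to just above the pad.

drive_tool(series="0.005 -0.009 0.25 -0.008 0 0 0; 0.005 -0.009 0.45 -0.008 0 0 0; 0.005 -0.009 0.56 -0.008 0 0 0; 0.005 -0.009 0.56 -0.008 0 0 0; 0.005 -0.009 0.56 -0.008 0 0 0")

```text
time_s: 12.0
eef_pos: [555.3, -100.2, 78.7]
ee_rot: [0.001, 0.954, 0.299, -0.0]
force: [0.2, 0.2, 0.8]
grip_width: -0.003
```

drive_tool(series="0 0 0.015 0 0 0 0; 0 0 0.03 0 0 0 0; 0 0 0.045 0 0 0 0; 0 0 0.06 0 0 0 0; 0 0 0.06 0 0 0 0; 0 0 0.06 0 0 0 0")

```text
time_s: 12.6
eef_pos: [555.3, -100.2, 71.5]
ee_rot: [0.001, 0.954, 0.299, -0.0]
force: [-0.1, -0.3, 0.6]
grip_width: -0.001
```

drive_tool(series="0 0 0.01 0 0 0 0; 0 0 0.02 0 0 0 0; 0 0 0.03 0 0 0 0; 0 0 0.04 0 0 0 0; 0 0 0.05 0 0 0 0; 0 0 0.05 0 0 0 0; 0 0 0.05 0 0 0 0")

```text
time_s: 13.3
eef_pos: [555.3, -100.3, 65.6]
ee_rot: [0.001, 0.954, 0.299, -0.0]
force: [-1.9, -1.4, 3.3]
grip_width: 0.001
```

drive_tool(series="0 0 0.01 0 0 0 0; 0 0 0.02 0 0 0 0; 0 0 0.03 0 0 0 0; 0 0 0.04 0 0 0 0; 0 0 0.04 0 0 0 0; 0 0 0.04 0 0 0 0")

```text
time_s: 13.9
eef_pos: [555.3, -100.3, 60.8]
ee_rot: [0.001, 0.954, 0.299, -0.0]
force: [-1.6, -1.0, 3.7]
grip_width: 0.001
```

drive_tool(series="0 0 0.005 0 0 0 0; 0 0 0.01 0 0 0 0; 0 0 0.01 0 0 0 0; 0 0 0.01 0 0 0 0")

```text
time_s: 14.3
eef_pos: [555.3, -100.3, 59.6]
ee_rot: [0.001, 0.954, 0.299, -0.0]
force: [-2.5, -1.9, 4.5]
grip_width: -0.002
```

drive_tool(series="0 0 0.005 0 0 0 0; 0 0 0.005 0 0 0 0; 0 0 0.005 0 0 0 0")

```text
time_s: 14.6
eef_pos: [555.3, -100.4, 59.0]
ee_rot: [0.001, 0.954, 0.299, -0.0]
force: [-2.3, -2.7, 3.9]
grip_width: 0.003
```

```bash
python3 - <<'E'
from rig import telemetry,eyes
import numpy as np
for i in range(4):
    eyes.capture("scene"); s=telemetry.sense(); print(s["eef_pos"].round(2),s["force"].round(2))
E
```

```text
[ 555.3  -100.36   59.01] [-2.11 -1.81  4.11]
[ 555.29 -100.36   59.03] [-3.19 -0.91  4.33]
[ 555.29 -100.34   59.02] [-2.62 -1.53  4.66]
[ 555.31 -100.35   59.05] [-2.38 -1.39  4.45]
```

drive_tool(series="0 0 0.005 0 0 0 0; 0 0 0.005 0 0 0 0; 0 0 0.005 0 0 0 0")

```text
time_s: 15.1
eef_pos: [555.3, -100.4, 58.4]
ee_rot: [0.001, 0.954, 0.299, -0.0]
force: [-2.9, -1.6, 4.5]
grip_width: -0.003
```

drive_tool(series="0 0 0.005 0 0 0 0; 0 0 0.005 0 0 0 0; 0 0 0.005 0 0 0 0")

```text
time_s: 15.4
eef_pos: [555.3, -100.4, 57.8]
ee_rot: [0.001, 0.954, 0.299, -0.0]
force: [-2.8, -1.7, 4.4]
grip_width: 0.002
```

drive_tool(series="0 0 0.005 0 0 0 0; 0 0 0.005 0 0 0 0; 0 0 0.005 0 0 0 0")

```text
time_s: 15.7
eef_pos: [555.4, -100.5, 57.5]
ee_rot: [0.001, 0.954, 0.299, -0.0]
force: [-4.1, -2.3, 7.9]
grip_width: 0.002
```

```bash
python3 - <<'E'
from rig import telemetry,eyes
import numpy as np,cv2
for i in range(6):
    p=eyes.capture("scene"); s=telemetry.sense(); print(s["eef_pos"].round(2),s["force"].round(2),s["time_s"])
im=p["frame"][190:270,165:285,::-1].astype(float)
cv2.imwrite("pics/f.png",cv2.resize((255*(im/255)**.45).astype(np.uint8),(780,520),interpolation=cv2.INTER_CUBIC))
E
```

```text
[ 555.34 -100.49   57.49] [-3.85 -1.67  6.66] 15.75
[ 555.34 -100.49   57.53] [-3.6  -2.45  6.7 ] 15.8
[ 555.36 -100.5    57.54] [-3.95 -1.99  7.72] 15.85
[ 555.35 -100.49   57.52] [-3.35 -1.2   7.47] 15.9
[ 555.35 -100.49   57.53] [-3.43 -2.    6.86] 15.95
[ 555.35 -100.49   57.53] [-4.03 -1.18  7.93] 16.0
```

View pics/f.png

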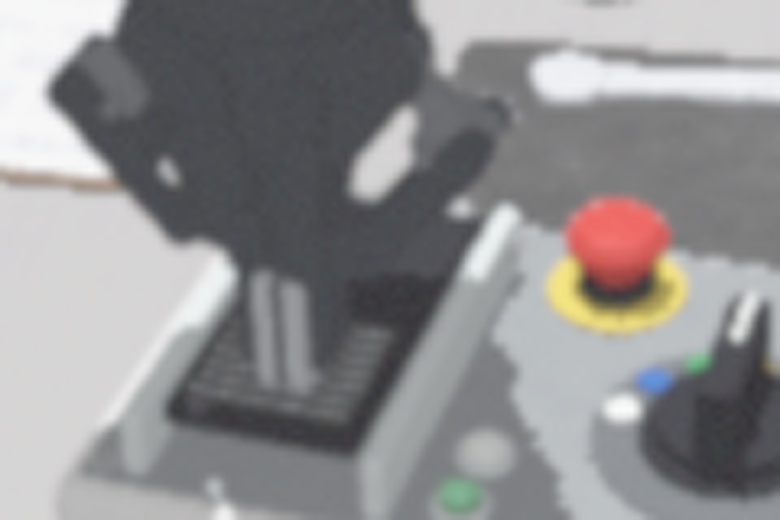

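The pad (180–400, 320–440) is level with both guards. The force is steady at about 7.3 N, inside the 5–10 N pressure point, and the selector is on yellow. I hand the job in while holding.

```bash
python3 - <<'E'
from rig import ctrl,telemetry
print(ctrl.finish_job()); s=telemetry.sense(); print(s["eef_pos"],s["force"])
E
```

```text
the job is handed in; nothing more can be done
None
the job is handed in; nothing more can be done
```

I turned the selector from blue to yellow (set-up) and let it go. I then pressed the enabling lever to its middle position and handed the job in at about 16 s while still holding it.

**Last checks:**
- **Lever:** the vertical force at the pad rose from about 4.5 N to a steady 6.7–7.9 N. That is inside the 5–10 N pressure point, so the lever was not pushed through. The last picture shows the pad level with both guards.
- **Selector:** the white line points at the yellow mark.
- **Other things:** I did not touch the stop button, vial, bush or bearing. I did not check the vial, bush and bearing again in a picture at the end.

**What disagreed:** the fingertips were about 22 mm higher than the reported TCP. My first grasp of the selector therefore closed on air above the bar. I then found the bar's top by pressing on it with the fingers shut (about 16 N), and used that offset from there on. The lever's pressure point came at a reported height of 57.5 mm, which fits it to within 1 mm.

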